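Pile the stamping kit on its tray

TASK

Clear the desk by piling the stamping kit in the middle of the small wooden-rimmed tray: the notebook flat at the bottom, the sticky-note pad flat and centred on the notebook, the closed ink pad flat and centred on the sticky notes, and the rubber stamp standing upright, handle up, centred on the ink pad. Square the whole pile up with the tray, with the notebook, ink pad and stamp lying lengthways along the tray, and do not knock over or shift the glue stick.

Things in the scene. Friction and masses are not known exactly. Their poses are not given: they have to be found in the camera images.
- tray: shallow rectangular tray, brown cork floor with a pale wooden rim, fixed to the desk; 116 (x) x 156 (y, its length) mm outside, floor 4 mm above its underside, rim 6 mm wide, its top 7 mm above the underside. It lies, like the kit, on thin desk mats whose top is at z = 3 mm. Origin at the centre of its underside; z up.
- notebook: loose grey hard-cover pocket notebook, lying flat, 62 (x) x 100 (y, its length) x 16 (z) mm, white page edges and a black elastic band across it near one end; 0.12 kg. Origin at the centre of its underside.
- sticky_pad: loose square pad of yellow sticky notes, lying flat, 68 x 68 mm; the solid block is 14 mm thick, over which the top slips curl up to 18 mm (they give way: a thing laid on the pad rests 14 mm above its underside). Origin at the centre of its underside, axes x and y along its edges.
- ink_pad: loose closed flat dark ink pad tin, 46 (x) x 70 (y, its length) x 15 (z) mm, lying flat. Origin on its underside, 1 mm from the middle toward its own +x side (it reaches from x = -24 to +22 mm); its top is 15 mm up.
- rubber_stamp: loose wooden rubber stamp standing on its foot: foot 26 (x) x 62 (y, its length) mm and 20 mm high, above it a round upright handle about 25 mm across (solid to grip at any height from 20 mm) up to 77 mm. Origin at the underside, 1 mm from the middle toward its own -x side, below the handle; z up when it stands.
- glue_stick: loose glue stick standing on its end behind the work, 26 mm across, 97 mm tall, not to be knocked over or shifted. Origin at the centre of its underside.

How it is judged:
By the outcome, as a careful person would: the job done as asked, in the order asked, and still so for the second after the job is handed in, with the robot touching nothing.
It also fails if it takes over 120 s, if anything falls off the work surface, if the arm or the gripper's body presses on something with over 40 N, if the wrist force passes 120 N, or if a joint passes its speed limit or range.

ROBOT

A 6-joint arm with a two-finger parallel gripper is mounted at the origin on a cart in front of the work surface, level with it; the furniture and walls round the work are solid. World frame = base frame: x ahead of the robot, y to its left, z up, the work surface at z = 0. Lengths are in m, angles in rad, forces in N, time in s.
With the tool pointing down it reaches from about 0.425 to 0.95 m from the base axis. Payload 3.5 kg.
Tool frame: the origin (TCP) lies at the very end of the fingers, on their centre line; the grasp point (between the pads) lies 19 mm behind it; z points along the fingers, y is the line along which they close (so a half turn about z gives the same grasp; the last joint's range is limited). The gripper opens to 85 mm and grips with 20 to 120 N. Pads are 22 mm wide; open, the fingers measure 114 mm over their backs; the gripper's body (76 mm by 85 mm) begins 54 mm behind the grasp point. The pads swing forward as they close: fully open they stand 13 mm farther back than shut.
Start: joints at [-1.469, 0.286, 1.577, -0, 1.279, -0.15], TCP at [0.168, -0.654, 0.231] pointing down, gripper open.
Joint ranges: [-2.77, 2.77], [-0.9, 2.22], [0.21, 2.48], [-1.53, 4.67], [0.24, 2.81], [-2.84, 2.84]. Speed limits (rad/s): [2.79, 2.79, 3.14, 3.14, 3.14, 3.14].

INTERFACE

Orientations are given as a rotation vector (axis times angle).
In Python, from plant import r gives the robot as it stands.
- The arm moves only by the tool shift_gripper, called after "Emit:" by a JSON object that holds its "name" and its "arguments". Schema: {"type":"object","properties":{"segments":{"type":"array","items":{"type":"object","properties":{"xyz":{"type":"array","items":{"type":"number"},"minItems":3,"maxItems":3},"rot":{"type":"array","items":{"type":"number"},"minItems":3,"maxItems":3}},"additionalProperties":false},"minItems":1,"maxItems":8},"jaw":{"type":"number"},"clamp_n":{"type":"number"},"only":{"type":"string"},"quiet":{"type":"boolean"},"lines":{"type":"string"}},"required":["segments"],"additionalProperties":false}. segments is a list of rows, 1 to 8 of them, each an object with the fields xyz (a list: dx, dy, dz in m), rot (a list: a rotation vector rx, ry, rz in rad); a field left out counts as zero; each row is the pose to reach, as a shift and turn from the pose commanded when the call began, along the tool's axes at that moment; what a row does not reach only later rows make up. A row lasts 1/8 s, in which the tool goes at most 0.0625 m and 0.188 rad, less where a joint would pass 70% of its speed; a pose out of reach is approached as far as the arm can. jaw is the finger opening in m, set as the call begins (left out keeps the last). The fingers move at their own pace and stop on an object; clamp_n is the grip in N (left out, the last holds). Time passes only in rows, so rows that do not move let the fingers close. The tool returns the time, the measured TCP pose, the force, the opening and the grip force at its end. only (a regular expression) keeps the lines of the reply that match it, lines (a string "A,B") keeps lines A to B, and quiet returns only ok. Input that does not fit is refused with a message, and nothing moves.
- r.state(): the state, without advancing time (a new reading comes with each control period).
- r.grab_frame(name): name is "scene" or "top" or "wrist"; returns a dict with "img" (420x560x3 uint8, blue, green, red), "camera_matrix" (3x3 intrinsics, pixels), "rvec" (rotation vector, rad) and "tvec" (3), from world to camera coordinates, as OpenCV has them. Camera axes: x right, y down, z forward; pixel columns grow to the right and rows downward; lengths in m; the calibration is good to about 2 mm. The wrist camera is an equidistant fisheye: a pixel r from the principal point sees the ray r / f radians off the axis. A picture is of the moment at which its call begins. There is no depth.
- r.sign_off(): hands the job in; it is judged then, once.
The state is a dict: "t": time; "joint_positions": joint angles; "dq": joint speeds; "tau": joint torques, N m; "position": TCP position; "eef_rot": TCP orientation; "force": force on the tool from outside, world axes, zero at the start; "moment": the same for the moment, N m; "opening": finger opening in m; "gripper_force": force on a finger pad.
Only numpy, scipy, OpenCV 4.12 (cv2) and the standard library are available. Lean on these libraries where they do the work, as an engineer would, in place of code of your own. Each camera call takes 0.05 s, during which the arm holds its last target. There are 200 camera calls.

## Working session

There is one attempt and no reset: what is moved stays moved. The work goes in short steps, Python scripts to look and compute and a tool call to move; the robot and the scene stay as the last step left them, time stands still between calls to the robot, and variables do not carry over. Pictures are saved under pics/ and viewed, at most 14 in all, crops included, and the job is handed in when it is done.

```bash
ls; mkdir -p pics; python3 - <<'E'
from plant import r
import cv2
for n in("scene","top","wrist"):
    f=r.grab_frame(n); cv2.imwrite(f"pics/{n}0.png",f["img"]); print(n,f["camera_matrix"].tolist(),f["rvec"],f["tvec"])
print(r.state())
E
```

```text
pics
plant.py
scene [[402.9956620509574, 0.0, 275.4943558359962], [0.0, 402.9956620509574, 204.07000217984532], [0.0, 0.0, 1.0]] [ 1.02325677 -2.49874927  1.00083729] [0.38152599 0.31559309 0.7882232 ]
top [[488.2340493978738, 0.0, 284.8457351906496], [0.0, 488.2340493978738, 217.62129906152958], [0.0, 0.0, 1.0]] [ 2.15212422 -2.15461865  0.14076156] [0.01585627 0.53218247 1.26647565]
wrist [[325.19226210127806, 0.0, 274.23887723913344], [0.0, 325.19226210127806, 207.91660386260867], [0.0, 0.0, 1.0]] [-2.29412392  1.77659618  0.26344419] [-0.6735238  -0.03642968  0.38073509]
{'t': 0.15, 'joint_positions': array([-1.46896816e+00,  2.87025610e-01,  1.57781210e+00, -2.99210673e-06,
        1.27861848e+00, -1.50003888e-01]), 'dq': array([-6.58718138e-05, -2.67048677e-03, -2.26610104e-03,  9.67780236e-04,
       -9.09578105e-04, -5.61811131e-04]), 'tau': array([ 6.01768643e-04, -4.06603789e+01, -2.93142378e+01, -1.24729022e-04,
        3.95510273e-03, -9.88737924e-06]), 'position': array([ 0.16816927, -0.65319603,  0.23023813]), 'eef_rot': array([-3.11487232e+00, -3.94299766e-01, -6.59666494e-05]), 'force': array([ 0.44189302, -0.27531266, -0.462071  ]), 'moment': array([-0.01178644,  0.00515732, -0.01237777]), 'gripper_force': 0.0, 'opening': 0.08550092018324554}
```
View pics/top0.png

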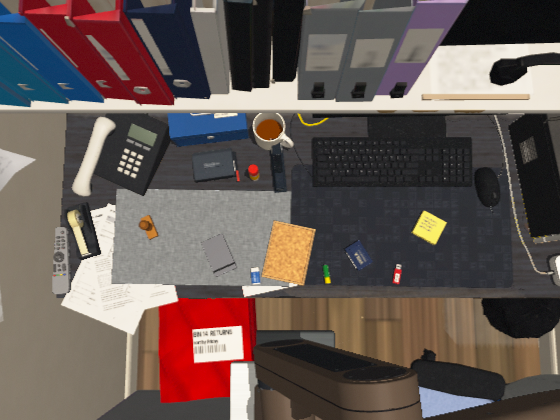

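View pics/scene0.png

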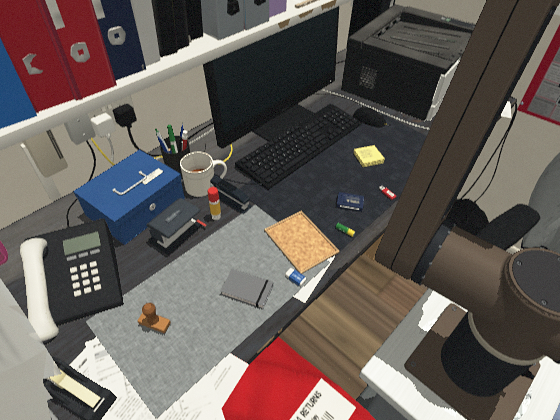

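The top view (first picture) shows the tray at about (289,252), notebook (218,254), stamp (148,226), navy ink pad (357,254), sticky pad (430,227) and glue stick (253,172). The scene view (second) agrees: tray (300,240), notebook (247,287), stamp (152,318), ink pad (350,201), sticky pad (369,156), glue stick (214,203).

```bash
cat > h.py <<'E'
import numpy as np, cv2
from plant import r
from scipy.spatial.transform import Rotation as Ro
def ray(f,uv,fish=False):
    K=f["camera_matrix"]; uv=np.atleast_2d(np.array(uv,float))
    p=(uv-[K[0,2],K[1,2]])/[K[0,0],K[1,1]]
    if fish:
        t=np.linalg.norm(p,axis=1,keepdims=True); d=np.hstack([p/np.maximum(t,1e-9)*np.sin(t),np.cos(t)])
    else: d=np.hstack([p,np.ones((len(p),1))])
    R=cv2.Rodrigues(f["rvec"])[0]
    return -R.T@np.ravel(f["tvec"]), d@R      # centre, world dirs
def plane(f,uv,z,fish=False):
    c,d=ray(f,uv,fish); return c+d*((z-c[2])/d[:,2])[:,None]
def tri(rays):
    A=np.zeros((3,3));b=np.zeros(3)
    for c,d in rays:
        d=np.ravel(d)/np.linalg.norm(d);P=np.eye(3)-np.outer(d,d);A+=P;b+=P@c
    return np.linalg.solve(A,b)
def tool(dp,yaw=0):
    """world shift -> tool axes of the present pose; yaw about world z"""
    R=Ro.from_rotvec(r.state()["eef_rot"]); return R.inv().apply(dp), (R.inv()*Ro.from_rotvec([0,0,yaw])*R).as_rotvec()
E
python3 - <<'E'
from h import *
f=r.grab_frame("top"); g=r.grab_frame("scene")
T=dict(tray=(289,252),note=(218,254),stamp=(148,226),ink=(357,254),sticky=(430,227),glue=(253,172))
for k,v in T.items(): print(k,plane(f,v,.02).round(3))
a=cv2.resize(f["img"][185:295,100:460],None,fx=2.2,fy=2.2,interpolation=2)
b=cv2.resize(g["img"][140:350,120:400],None,fx=1.7,fy=1.7,interpolation=2)
s=np.zeros((a.shape[0]+b.shape[0],800,3),np.uint8); s[:a.shape[0],:a.shape[1]]=a; s[a.shape[0]:,:b.shape[1]]=b
cv2.imwrite("pics/crop.png",s)
print(tool([0,.1,0],.3), -cv2.Rodrigues(r.grab_frame("wrist")["rvec"])[0].T@np.ravel(r.grab_frame("wrist")["tvec"]))
E
```

```text
tray [[0.442 0.004 0.02 ]]
note [[0.436 0.194 0.02 ]]
stamp [[0.512 0.383 0.02 ]]
ink [[ 0.436 -0.177  0.02 ]]
sticky [[ 0.508 -0.375  0.02 ]]
glue [[0.66  0.102 0.02 ]]
(array([ 0.02491399, -0.09684668,  0.0001143 ]), array([ 4.74899417e-05, -3.41838445e-04, -2.99999801e-01])) [ 0.24052114 -0.6348765   0.37392454]
```

View pics/wrist0.png

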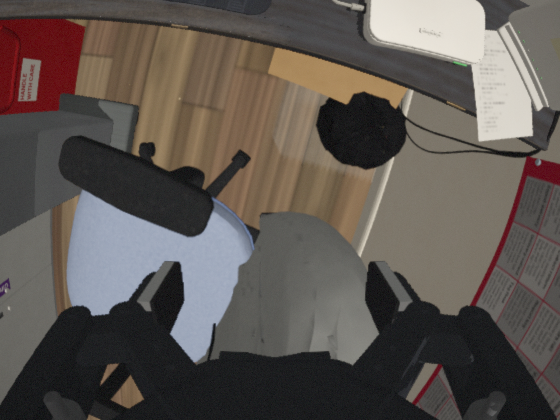

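The wrist view still shows only floor and chair right of the desk, with the open fingers at (165,290) and (390,290). I'll move over the desk.

Emit:
{"name": "shift_gripper", "arguments": {"segments": [{"xyz": [0.06,-0.03,-0.012],"rot": [0,0,0.04]},{"xyz": [0.12,-0.06,-0.024],"rot": [0,0,0.08]},{"xyz": [0.17,-0.095,-0.035],"rot": [0,0,0.12]},{"xyz": [0.23,-0.125,-0.047],"rot": [0,0,0.17]},{"xyz": [0.29,-0.155,-0.058],"rot": [0,0,0.21]},{"xyz": [0.348,-0.189,-0.07],"rot": [0,0,0.252]},{"xyz": [0.348,-0.189,-0.07],"rot": [0,0,0.252]},{"xyz": [0.348,-0.189,-0.07],"rot": [0,0,0.252]}]}}

```text
t: 1.35
position: [0.4596, -0.3825, 0.3021]
eef_rot: [3.141, 0.005, 0.001]
force: [0.1, -0.0, -0.2]
opening: 0.085
gripper_force: 0.0
```

Emit:
{"name": "shift_gripper", "arguments": {"segments": [{"xyz": [0.003,-0.06,0]},{"xyz": [0.006,-0.12,0]},{"xyz": [0.009,-0.18,0]},{"xyz": [0.012,-0.24,0]},{"xyz": [0.015,-0.3,0]},{"xyz": [0.018,-0.36,0]},{"xyz": [0.02,-0.42,0]},{"xyz": [0.02,-0.48,0]}]}}

```text
t: 2.35
position: [0.4781, 0.0967, 0.3012]
eef_rot: [3.141, -0.003, 0.001]
force: [0.3, 0.2, 0.3]
opening: 0.0856
gripper_force: 0.0
```

```bash
python3 - <<'E'
from h import *
f=r.grab_frame("wrist"); cv2.imwrite("pics/w1.png",f["img"]); print(r.state()["joint_positions"])
E
```

```text
[ 1.58247244e-03 -1.85389820e-01  1.94054378e+00  5.46490342e-03
  1.38663282e+00  1.56753043e+00]
```

View pics/w1.png

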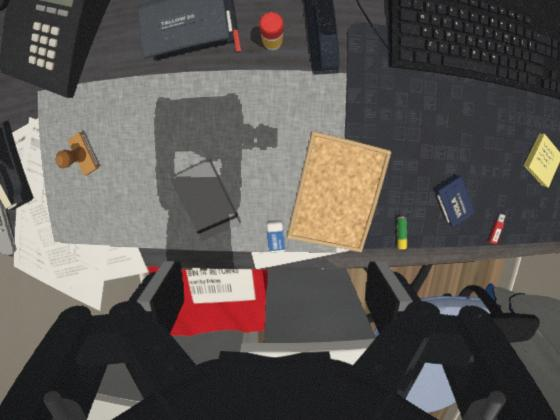

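Wrist view: tray corners about (313,132), (391,150), (362,250), (289,235), notebook (205,197) partly in shadow, stamp (78,155), ink pad (454,200), sticky pad (543,160), glue stick (271,30). I'll take a second station for stereo and measure by masks.

```bash
cat > det.py <<'E'
from h import *
def masks(img,box):
    hsv=cv2.cvtColor(img,cv2.COLOR_BGR2HSV); H,S,V=cv2.split(hsv)
    return dict(tray=((H>5)&(H<28)&(S>60)&(V>110)), sticky=((H>22)&(H<36)&(S>90)&(V>110)),
      ink=((H>105)&(H<130)&(S>85)&(V>25)), stamp=((H>5)&(H<20)&(S>120)&(V>60)))[box].astype(np.uint8)
def rect(f,name,roi,z,fish=True):
    x0,y0,x1,y1=roi; m=np.zeros(f["img"].shape[:2],np.uint8); m[y0:y1,x0:x1]=masks(f["img"],name)[y0:y1,x0:x1]
    m=cv2.morphologyEx(m,cv2.MORPH_CLOSE,np.ones((5,5)));m=cv2.morphologyEx(m,cv2.MORPH_OPEN,np.ones((3,3)))
    cs,_=cv2.findContours(m,cv2.RETR_EXTERNAL,cv2.CHAIN_APPROX_NONE); c=max(cs,key=cv2.contourArea)[:,0].astype(float)
    P=plane(f,c,z,fish)[:,:2]
    (cx,cy),(w,h),a=cv2.minAreaRect((P*1000).astype(np.float32))
    if w<h: w,h,a=h,w,a+90     # a = direction of long side
    return np.round([cx,cy,w,h,(a+90)%180-90],1)
E
cat > m1.py <<'E'
from det import *
f=r.grab_frame("wrist"); cv2.imwrite("pics/w1.png",f["img"]); np.save("w1.npy",f,allow_pickle=True)
for n,roi,z in(("tray",(280,125,400,258),.010),("sticky",(515,120,560,195),.018),("ink",(428,170,478,228),.018),("stamp",(50,125,105,180),.023)):
    print(n,rect(f,n,roi,z))
E
python3 m1.py
```

```text
tray [441.7   7.4 156.7 117.1 -12. ]
sticky [ 510.  -370.5   88.1   77.    60.7]
ink [ 436.6 -178.7   73.1   46.5   33.7]
stamp [502.9 395.9  67.4  61.1 -65.2]
```

Emit:
{"name": "shift_gripper", "arguments": {"segments": [{"xyz": [0,0.06,0]},{"xyz": [0,0.12,0]},{"xyz": [0,0.18,0]},{"xyz": [0,0.24,0]},{"xyz": [0,0.24,0]}]}}

```text
t: 3.08
position: [0.4771, -0.149, 0.3008]
eef_rot: [3.141, -0.013, -0.002]
force: [-0.3, 0.0, 0.0]
opening: 0.0858
gripper_force: 0.0
```

```bash
python3 - <<'E'
from h import *
f=r.grab_frame("wrist"); cv2.imwrite("pics/w2.png",f["img"]); np.save("w2.npy",f,allow_pickle=True)
E
```

```text
(no output)
```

View pics/w2.png

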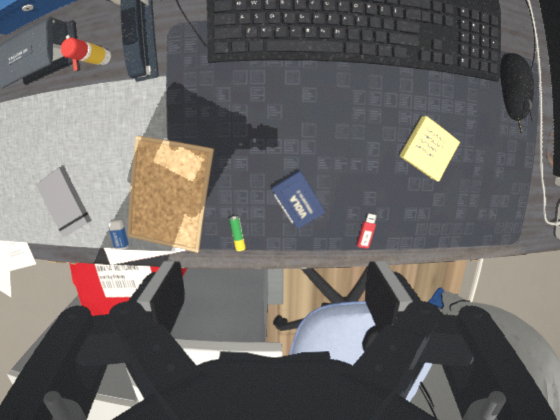

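Second station: tray (172,192), notebook (63,198) now clear of the shadow, ink pad (298,198), sticky pad (430,148).

```bash
cat >> det.py <<'E'
def dark(f,roi,thr=None):
    x0,y0,x1,y1=roi; g=cv2.GaussianBlur(cv2.cvtColor(f["img"],cv2.COLOR_BGR2GRAY),(3,3),0)[y0:y1,x0:x1]
    t,m=cv2.threshold(g,thr or 0,255,cv2.THRESH_BINARY_INV|(0 if thr else cv2.THRESH_OTSU))
    m=cv2.morphologyEx(m,cv2.MORPH_OPEN,np.ones((3,3)))
    cs,_=cv2.findContours(m,cv2.RETR_EXTERNAL,cv2.CHAIN_APPROX_NONE); c=max(cs,key=cv2.contourArea)
    return c[:,0].astype(float)+[x0,y0],t
def rectP(P):
    (cx,cy),(w,h),a=cv2.minAreaRect((P[:,:2]*1000).astype(np.float32))
    if w<h: w,h,a=h,w,a+90
    return np.round([cx,cy,w,h,(a+90)%180-90],1)
E
python3 - <<'E'
from det import *
a=np.load("w1.npy",allow_pickle=True).item();b=np.load("w2.npy",allow_pickle=True).item()
for z in(.003,.010,.018,.025):
    print("z",z,"ink",rect(a,"ink",(428,170,478,228),z),rect(b,"ink",(262,160,332,235),z))
    print("  sticky",rect(a,"sticky",(515,120,560,195),z),rect(b,"sticky",(390,105,470,190),z))
    print("  tray",rect(a,"tray",(280,125,400,258),z),rect(b,"tray",(115,130,225,258),z))
c,t=dark(b,(32,158,95,238)); print("note",t,rectP(plane(b,c,.019,True)))
out=[cv2.resize(b["img"][150:250,25:165],None,fx=4,fy=4,interpolation=2)]
cv2.imwrite("pics/n2.png",out[0])
c=cv2.approxPolyDP(c.astype(np.int32),4,True)[:,0]; print(c.tolist())
E
```

```text
z 0.003 ink [ 432.6 -188.6   75.7   48.1   33.7] [ 431.  -182.    70.3   45.1   31.3]
  sticky [ 508.5 -387.2   91.2   79.7   60.7] [ 525.6 -347.2   70.2    8.1  -27.9]
  tray [439.9   5.9 159.3 119.  -12. ] [439.6   8.8 160.  118.7 -12.1]
z 0.01 ink [ 434.5 -184.    74.5   47.4   33.7] [ 432.9 -181.5   69.2   44.4   31.3]
  sticky [ 509.2 -379.4   89.8   78.4   60.7] [ 526.  -344.1   69.1    8.   -27.9]
  tray [441.7   7.4 156.7 117.1 -12. ] [441.4   6.3 157.4 116.8 -12.1]
z 0.018 ink [ 436.6 -178.7   73.1   46.5   33.7] [ 435.1 -180.9   68.    43.6   31.3]
  sticky [ 510.  -370.5   88.1   77.    60.7] [ 526.5 -340.5   67.8    7.8  -27.9]
  tray [443.7   9.2 153.8 115.  -12. ] [443.4   3.5 154.5 114.7 -12.1]
z 0.025 ink [ 438.5 -174.1   71.9   45.7   33.7] [ 437.  -180.3   66.8   42.9   31.3]
  sticky [ 510.7 -362.8   86.7   75.7   60.7] [ 526.9 -337.3   66.7    7.7  -27.9]
  tray [445.5  10.7 151.3 113.1 -12. ] [445.2   1.  152.  112.8 -12.1]
note 152.0 [434.7 163.9 109.8  63.  -13.4]
[[64, 166], [61, 173], [81, 214], [59, 230], [83, 217], [90, 220]]
```

View pics/n2.png

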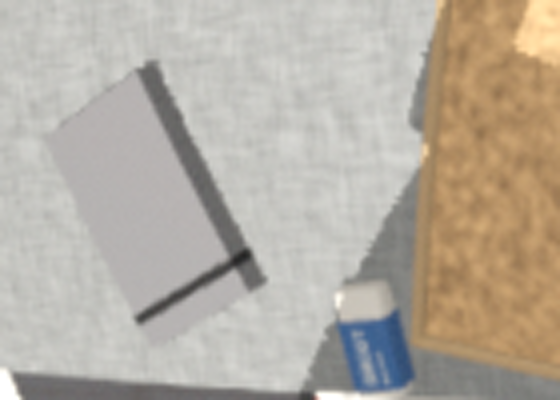

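The crop shows the notebook's light top with corners about (37,184), (59,168), (64,236), (88,222) in image pixels. A dark side and shadow strip runs along its right. I'll go nearer, with the yaw aligned to the notebook.

Emit:
{"name": "shift_gripper", "arguments": {"segments": [{"xyz": [0,-0.06,0.01],"rot": [0,0,-0.08]},{"xyz": [0,-0.12,0.03],"rot": [0,0,-0.16]},{"xyz": [0,-0.18,0.04],"rot": [0,0,-0.24]},{"xyz": [-0.005,-0.24,0.06],"rot": [0,0,-0.33]},{"xyz": [-0.007,-0.3,0.07],"rot": [0,0,-0.41]},{"xyz": [-0.007,-0.34,0.08],"rot": [0,0,-0.49]},{"xyz": [-0.007,-0.34,0.08],"rot": [0,0,-0.49]},{"xyz": [-0.007,-0.34,0.08],"rot": [0,0,-0.49]}]}}

```text
t: 4.12
position: [0.4709, 0.1962, 0.2214]
eef_rot: [3.047, 0.763, -0.0]
force: [-0.1, -0.8, -0.1]
opening: 0.0853
gripper_force: 0.0
```

```bash
python3 - <<'E'
from h import *
f=r.grab_frame("wrist"); np.save("w3.npy",f,allow_pickle=True); np.save("top3.npy",r.grab_frame("top"),allow_pickle=True)
cv2.imwrite("pics/w3.png",f["img"])
E
```

```text
(no output)
```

View pics/w3.png

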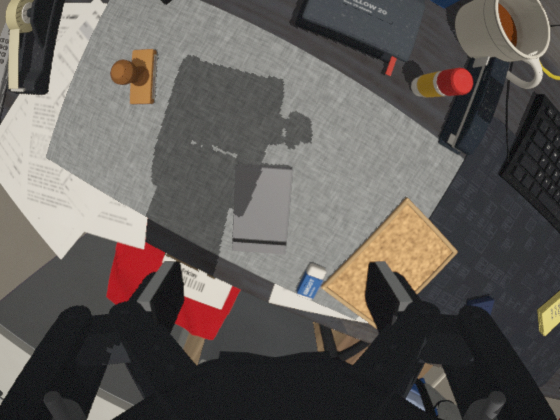

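The notebook is at about (262,205), nearly upright in this view, with corners (236,164), (292,166), (287,248) and (233,246). The left half is shadowed.

```bash
python3 - <<'E'
from det import *
b=np.load("w2.npy",allow_pickle=True).item();c=np.load("w3.npy",allow_pickle=True).item()
c3=[(236,164),(292,166),(287,248),(233,246)]; c2=[(36.5,183.5),(59.5,168),(87,222.5),(64.5,236)]
P=[tri([ (lambda q:(q[0],q[1][0]))(ray(f,p,True)) for f,p in((b,u),(c,v))]) for u,v in zip(c2,c3)]
print(np.round(np.array(P)*1000,1))
for f,p in((b,c2),(c,c3)): print(rectP(plane(f,p,.019,True)))
st=r.state(); print(st["position"],np.degrees(Ro.from_rotvec(st["eef_rot"]).as_matrix()[:2,0]))
g=cv2.cvtColor(c["img"],cv2.COLOR_BGR2GRAY)
for y in(180,200,220,235): print(y,g[y,226:300].tolist())
for x in(250,270,280): print(x,g[155:256,x].tolist())
E
```

```text
[[468.5 242.2  16.4]
 [492.9 187.2  14.5]
 [405.1 145.7  16.6]
 [377.4 202.4  12.6]]
[435.7 191.8  99.6  60.3  24.5]
[439.  195.4  96.2  62.8  25.6]
[0.47140224 0.1953855  0.22173339] [50.59095442 26.89536441]
180 [94, 90, 83, 86, 87, 87, 85, 81, 82, 77, 79, 77, 76, 78, 79, 76, 75, 80, 78, 78, 77, 79, 75, 77, 77, 76, 80, 79, 77, 78, 93, 123, 137, 142, 144, 143, 144, 144, 143, 143, 143, 144, 144, 144, 144, 143, 146, 146, 143, 145, 145, 145, 146, 145, 145, 144, 145, 146, 146, 145, 146, 145, 146, 144, 141, 135, 134, 145, 144, 145, 144, 146, 150, 153]
200 [86, 85, 86, 83, 85, 86, 88, 89, 79, 79, 76, 77, 77, 78, 76, 77, 78, 78, 75, 79, 76, 77, 77, 81, 98, 125, 139, 141, 141, 141, 140, 141, 143, 141, 141, 141, 142, 142, 142, 143, 141, 141, 142, 143, 144, 141, 142, 144, 143, 143, 144, 143, 143, 143, 143, 143, 144, 143, 143, 145, 144, 145, 140, 135, 132, 146, 152, 151, 144, 140, 138, 142, 146, 146]
220 [106, 146, 151, 154, 152, 152, 150, 118, 138, 138, 138, 139, 140, 138, 139, 138, 139, 136, 140, 139, 139, 140, 141, 139, 139, 141, 138, 141, 140, 138, 141, 139, 139, 139, 140, 139, 141, 141, 1
[... 1318 characters left out ...]
2, 141, 141, 141, 141, 141, 140, 140, 142, 140, 141, 141, 141, 140, 140, 142, 141, 141, 141, 140, 140, 141, 140, 140, 136, 103, 62, 43, 52, 90, 129, 139, 139, 138, 139, 138, 139, 141, 149, 155, 150]
280 [155, 149, 143, 140, 139, 145, 148, 150, 146, 129, 92, 85, 81, 99, 127, 145, 145, 145, 146, 146, 146, 147, 145, 145, 145, 145, 146, 144, 145, 146, 145, 146, 144, 145, 144, 144, 144, 143, 144, 144, 145, 143, 144, 142, 144, 143, 144, 143, 144, 145, 144, 141, 141, 141, 143, 143, 141, 143, 143, 142, 142, 142, 143, 142, 142, 143, 140, 143, 141, 142, 139, 141, 142, 140, 141, 142, 142, 142, 142, 139, 141, 141, 138, 140, 142, 137, 98, 58, 44, 58, 117, 137, 139, 139, 137, 137, 137, 139, 140, 146, 142]
```

```bash
python3 - <<'E'
from det import *
c=np.load("w3.npy",allow_pickle=True).item();t=np.load("top3.npy",allow_pickle=True).item()
c3=[(235.8,167.5),(291.3,169),(285,253),(231,252)]
P=plane(c,c3,.019,True);print((P*1000).round(1)); print(rectP(P),P.mean(0))
st=r.state();m=P.mean(0);m[2]=st["position"][2]
R=Ro.from_rotvec(st["eef_rot"]).as_matrix();print("yaw",np.degrees(np.arctan2(R[1,0],R[0,0])))
print(tool(m-st["position"]), st["opening"])
cv2.imwrite("pics/t3.png",cv2.resize(t["img"][190:290,180:330],None,fx=4,fy=4,interpolation=2))
c,th=dark(t,(195,225,245,283),100);print(th,rectP(plane(t,c,.019)))
E
```

```text
[[466.  240.6  19. ]
 [492.7 186.9  19. ]
 [403.  145.5  19. ]
 [374.  201.7  19. ]]
[433.4 194.3 101.6  63.1  24.8] [0.43393665 0.19367094 0.019     ]
yaw 27.996182831850792
(array([-3.38861579e-02, -1.60728890e-02, -2.58140731e-05]), array([0., 0., 0.])) 0.08589469768797518
100.0 [438.6 217.  153.2  78.1   0.9]
```

Emit:
{"name": "shift_gripper", "arguments": {"segments": [{"xyz": [-0.034,-0.016,0.03],"rot": [0,0,0.055]},{"xyz": [-0.034,-0.016,0.085],"rot": [0,0,0.055]},{"xyz": [-0.034,-0.016,0.14],"rot": [0,0,0.055]},{"xyz": [-0.034,-0.016,0.18],"rot": [0,0,0.055]},{"xyz": [-0.034,-0.016,0.2],"rot": [0,0,0.055]},{"xyz": [-0.034,-0.016,0.215],"rot": [0,0,0.055]},{"xyz": [-0.034,-0.016,0.222],"rot": [0,0,0.055]},{"xyz": [-0.034,-0.016,0.222],"rot": [0,0,0.055]}]}}

```text
t: 5.22
position: [0.4342, 0.194, -0.0004]
eef_rot: [3.068, 0.677, 0.001]
force: [0.3, 0.4, 0.8]
opening: 0.0853
gripper_force: 0.0
```

Emit:
{"name": "shift_gripper", "arguments": {"segments": [{},{},{},{},{},{}], "jaw": 0.04, "clamp_n": 40}}

```text
t: 5.98
position: [0.4348, 0.1945, 0.0005]
eef_rot: [3.068, 0.678, 0.003]
force: [0.0, -0.0, 5.3]
opening: 0.0607
gripper_force: 45.0
```

Emit:
{"name": "shift_gripper", "arguments": {"segments": [{"xyz": [0,0,-0.03]},{"xyz": [0,0,-0.07]},{"xyz": [-0.02,0.045,-0.08],"rot": [0,0,0.16]},{"xyz": [-0.04,0.09,-0.08],"rot": [0,0,0.32]},{"xyz": [-0.06,0.135,-0.08],"rot": [0,0,0.48]},{"xyz": [-0.072,0.1735,-0.08],"rot": [0,0,0.645]},{"xyz": [-0.072,0.1735,-0.08],"rot": [0,0,0.645]},{"xyz": [-0.072,0.1735,-0.08],"rot": [0,0,0.645]}]}}

```text
t: 6.98
position: [0.4408, 0.0068, 0.0788]
eef_rot: [-3.124, 0.329, 0.002]
force: [-0.3, -0.6, -1.8]
opening: 0.0612
gripper_force: 44.7
```

```bash
python3 - <<'E'
from h import *
st=r.state();R=Ro.from_rotvec(st["eef_rot"]).as_matrix();print(st["position"],np.degrees(np.arctan2(R[1,0],R[0,0])))
f=r.grab_frame("wrist"); np.save("w4.npy",f,allow_pickle=True)
g=r.grab_frame("scene")
a=f["img"][100:380,80:460]; b=cv2.resize(g["img"][170:310,200:390],None,fx=2,fy=2)
cv2.imwrite("pics/p4.png",np.hstack([a,b]))
E
```

```text
[0.44080348 0.006833   0.07877535] -12.02003021348843
```

View pics/p4.png

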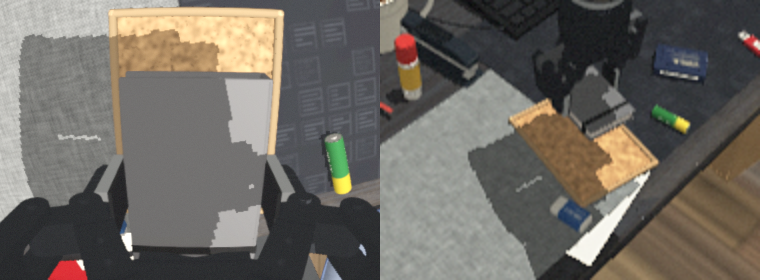

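The held notebook is squared over the tray, with its far top corners about (205,173) and (352,174) in the wrist image. The rim's far outer corners are about (190,111) and (364,111).

```bash
python3 - <<'E'
from det import *
f=np.load("w4.npy",allow_pickle=True).item()
u=np.array([np.cos(np.radians(-12.05)),np.sin(np.radians(-12.05))]);v=np.array([-u[1],u[0]])
T=np.array([.4416,.007])
for z,ps in((.097,[(205,173),(352,174)]),(.010,[(190,111),(364,111)])):
    P=plane(f,ps,z,True)[:,:2]-T; print(z,(P@u*1000).round(1),(P@v*1000).round(1))
# tray by mask from this view (far part) not needed
print(rect(f,"tray",(180,100,375,185),.010))
E
```

```text
0.097 [50.6 50.4] [ 28.1 -30.3]
0.01 [76.4 76.7] [ 56.1 -58.3]
[492.9  -4.2 115.6  51.1  78. ]
```

Emit:
{"name": "shift_gripper", "arguments": {"segments": [{"xyz": [-0.001,0,0.04]},{"xyz": [-0.001,0,0.06]},{"xyz": [-0.001,0,0.07]},{"xyz": [-0.001,0,0.074]},{"xyz": [-0.001,0,0.074]},{"xyz": [-0.001,0,0.074]}]}}

```text
t: 7.82
position: [0.4413, 0.0066, 0.0062]
eef_rot: [3.124, -0.329, 0.003]
force: [0.2, -0.6, -1.3]
opening: 0.0606
gripper_force: 44.6
```

Emit:
{"name": "shift_gripper", "arguments": {"segments": [{},{},{},{}], "jaw": 0.074}}

```text
t: 8.32
position: [0.4406, 0.0067, 0.0054]
eef_rot: [3.124, -0.33, 0.0]
force: [0.0, 0.7, 0.5]
opening: 0.0742
gripper_force: 0.0
```

Emit:
{"name": "shift_gripper", "arguments": {"segments": [{"xyz": [0,0,-0.02]},{"xyz": [0,0,-0.05]},{"xyz": [0,0,-0.1]},{"xyz": [0.04,0,-0.15]},{"xyz": [0.08,0,-0.2]},{"xyz": [0.08,0,-0.2]},{"xyz": [0.08,0,-0.2]}], "jaw": 0.085}}

```text
t: 9.2
position: [0.5183, -0.0099, 0.2047]
eef_rot: [-3.124, 0.33, 0.002]
force: [-0.8, 0.7, -0.5]
opening: 0.0853
gripper_force: 0.0
```

```bash
python3 - <<'E'
from det import *
f=r.grab_frame("wrist"); np.save("w5.npy",f,allow_pickle=True)
cv2.imwrite("pics/w5.png",cv2.resize(f["img"][70:310,120:440],None,fx=2.4,fy=2.4,interpolation=2))
print(rect(f,"tray",(140,60,420,330),.010))
E
```

```text
[442.4   6.6 156.7 116.3 -12.2]
```

View pics/w5.png

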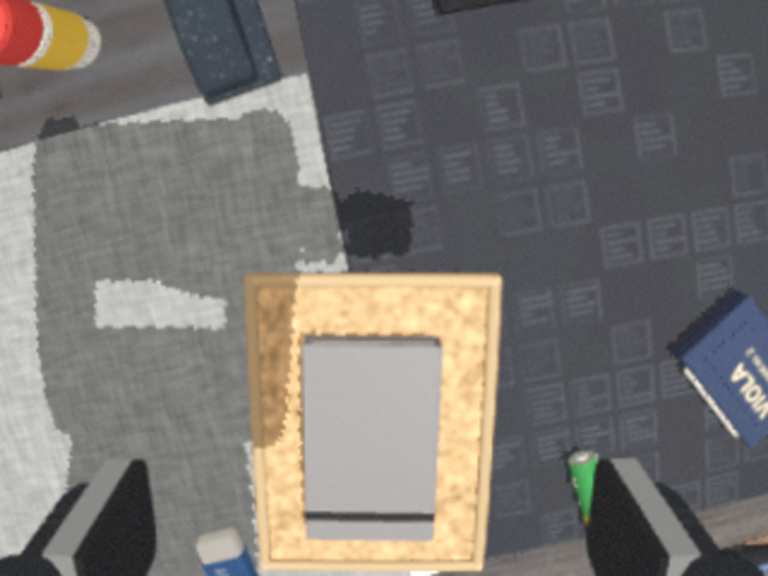

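The notebook lies squared in the tray, with top corners in the crop at (303,344), (440,344), (434,538) and (305,538). The ink pad is the blue "VIOLA" tin at (735,365).

```bash
python3 - <<'E'
from det import *
f=np.load("w5.npy",allow_pickle=True).item()
T=np.array([.442,.0068]);a=np.radians(-12.1);u=np.array([np.cos(a),np.sin(a)]);v=np.array([-u[1],u[0]])
C=np.array([(303,344),(440,344),(434,538),(305,538)])/2.4+[120,70]-.3
P=plane(f,C,.023,True);print(rectP(P)); q=P[:,:2]-T; print((q@u*1000).round(1),(q@v*1000).round(1))
m=[]
H=cv2.cvtColor(f["img"],cv2.COLOR_BGR2HSV)
for y in(225,245,265): print(H[y,244:306,1].tolist())
for x in(265,280): print(H[200:300,x,1].tolist())
E
```

```text
[441.9   8.1  99.1  62.7 -12. ]
[ 49.1  49.2 -49.8 -50. ] [ 30.4 -29.6 -30.2  32.5]
[99, 93, 30, 8, 7, 7, 8, 6, 7, 7, 5, 7, 7, 8, 5, 7, 6, 5, 5, 8, 7, 7, 7, 5, 7, 7, 5, 7, 6, 5, 7, 7, 7, 4, 4, 5, 5, 5, 5, 5, 7, 5, 7, 7, 8, 7, 7, 5, 7, 5, 5, 7, 5, 5, 4, 4, 5, 7, 9, 38, 79, 85]
[101, 106, 54, 10, 6, 4, 6, 6, 6, 4, 6, 4, 4, 4, 6, 4, 6, 7, 6, 6, 6, 5, 6, 8, 7, 7, 8, 7, 7, 7, 7, 7, 7, 7, 6, 4, 4, 7, 7, 7, 7, 5, 5, 7, 5, 5, 7, 7, 5, 7, 8, 7, 5, 7, 5, 5, 5, 8, 32, 78, 90, 95]
[104, 114, 85, 13, 8, 8, 10, 8, 7, 8, 8, 8, 10, 8, 10, 8, 8, 8, 8, 8, 8, 8, 8, 10, 8, 8, 10, 8, 7, 10, 10, 8, 10, 8, 10, 7, 8, 7, 7, 8, 7, 6, 7, 8, 8, 8, 7, 7, 10, 8, 10, 7, 8, 10, 7, 6, 7, 30, 78, 88, 88, 89]
[102, 97, 97, 98, 99, 98, 97, 93, 102, 90, 35, 17, 27, 17, 7, 7, 8, 5, 7, 5, 7, 7, 7, 5, 5, 7, 7, 5, 7, 5, 5, 4, 5, 6, 7, 6, 8, 7, 7, 8, 7, 7, 7, 7, 6, 5, 6, 6, 6, 3, 4, 4, 6, 6, 6, 6, 7, 8, 8, 8, 7, 8, 8, 8, 8, 8, 8, 8, 8, 8, 8, 8, 7, 8, 7, 8, 7, 7, 8, 7, 7, 7, 7, 10, 9, 11, 8, 9, 9, 10, 10, 10, 7, 8, 21, 82, 99, 102, 100, 92]
[96, 87, 86, 92, 94, 94, 90, 90, 95, 99, 62, 15, 23, 19, 9, 7, 8, 8, 7, 5, 7, 5, 5, 7, 7, 5, 5, 7, 5, 5, 4, 7, 7, 7, 5, 5, 7, 7, 7, 7, 7, 5, 5, 5, 7, 4, 5, 5, 6, 4, 7, 6, 7, 6, 6, 7, 7, 7, 8, 8, 7, 6, 6, 8, 10, 8, 8, 8, 8, 8, 10, 7, 8, 10, 8, 10, 10, 6, 7, 7, 8, 7, 9, 8, 14, 11, 16, 10, 7, 7, 7, 10, 7, 10, 20, 71, 84, 80, 76, 75]
```

Emit:
{"name": "shift_gripper", "arguments": {"segments": [{"xyz": [0.01,0.06,-0.01],"rot": [0,0,0.08]},{"xyz": [0.02,0.12,-0.01],"rot": [0,0,0.16]},{"xyz": [0.03,0.18,-0.01],"rot": [0,0,0.24]},{"xyz": [0.04,0.24,-0.01],"rot": [0,0,0.32]},{"xyz": [0.05,0.3,-0.01],"rot": [0,0,0.4]},{"xyz": [0.057,0.356,-0.01],"rot": [0,0,0.49]},{"xyz": [0.057,0.356,-0.01],"rot": [0,0,0.49]},{"xyz": [0.057,0.356,-0.01],"rot": [0,0,0.49]}]}}

```text
t: 10.25
position: [0.4992, -0.3687, 0.2132]
eef_rot: [-2.949, 1.077, 0.006]
force: [-0.0, 1.5, 0.6]
opening: 0.0854
gripper_force: 0.0
```

```bash
python3 - <<'E'
from det import *
f=r.grab_frame("wrist"); np.save("w6.npy",f,allow_pickle=True)
cv2.imwrite("pics/w6.png",f["img"][60:340,120:440])
for z in (.017,.021): print(rect(f,"sticky",(140,60,420,300),z))
E
```

```text
[ 498.1 -354.3   51.5   33.4   49.9]
[ 498.8 -355.    50.9   33.    49.9]
```

View pics/w6.png

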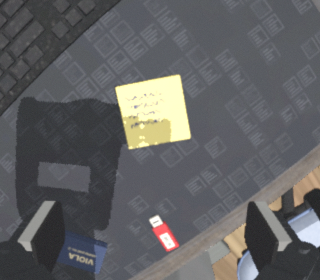

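The sticky pad is at crop (153,112), i.e. (273,172), turned about 9° in the view and half in shadow. I'll loosen the mask to get the whole pad.

```bash
sed -i 's/sticky=((H>22)&(H<36)&(S>90)&(V>110))/sticky=((H>16)\&(H<40)\&(S>45)\&(V>70))/' det.py; python3 - <<'E'
from det import *
f=np.load("w6.npy",allow_pickle=True).item();b=np.load("w2.npy",allow_pickle=True).item();a=np.load("w1.npy",allow_pickle=True).item()
for z in (.003,.010,.017,.021): print(z,rect(f,"sticky",(215,115,330,225),z),rect(b,"sticky",(390,105,470,190),z),rect(a,"sticky",(515,120,560,195),z))
H=cv2.cvtColor(f["img"],cv2.COLOR_BGR2HSV); m=masks(f["img"],"sticky")[115:225,215:330]; print(m.sum())
st=r.state();R=Ro.from_rotvec(st["eef_rot"]).as_matrix();print(st["position"],np.degrees(np.arctan2(R[1,0],R[0,0])))
E
```

```text
0.003 [ 506.9 -371.5   74.9   73.3  -29.2] [ 508.3 -378.9   81.5   74.6   60.9] [ 508.5 -387.4   93.7   82.4   60.1]
0.01 [ 507.9 -372.4   73.4   71.9  -29.2] [ 509.  -375.3   80.2   73.5   60.9] [ 509.2 -379.7   92.2   81.1   60.1]
0.017 [ 508.9 -373.2   72.    70.4  -29.2] [ 509.6 -371.6   78.9   72.3   60.9] [ 509.9 -371.9   90.7   79.8   60.1]
0.021 [ 509.4 -373.8   71.1   69.6  -29.2] [ 510.  -369.5   78.2   71.6   60.9] [ 510.3 -367.4   89.8   79.    60.1]
4262
[ 0.49958785 -0.36831168  0.21369239] -40.05939319002095
```

Emit:
{"name": "shift_gripper", "arguments": {"segments": [{"xyz": [0.01,-0.002,0.03],"rot": [0,0,-0.12]},{"xyz": [0.01,-0.002,0.09],"rot": [0,0,-0.19]},{"xyz": [0.01,-0.002,0.14],"rot": [0,0,-0.19]},{"xyz": [0.01,-0.002,0.18],"rot": [0,0,-0.19]},{"xyz": [0.01,-0.002,0.2],"rot": [0,0,-0.19]},{"xyz": [0.01,-0.002,0.21],"rot": [0,0,-0.19]},{"xyz": [0.01,-0.002,0.2165],"rot": [0,0,-0.19]},{"xyz": [0.01,-0.002,0.2165],"rot": [0,0,-0.19]}]}}

```text
t: 11.3
position: [0.5098, -0.3754, -0.0002]
eef_rot: [3.039, -0.792, 0.002]
force: [0.5, 0.0, 0.1]
opening: 0.0853
gripper_force: 0.0
```

Emit:
{"name": "shift_gripper", "arguments": {"segments": [{},{},{},{},{}], "jaw": 0.05, "clamp_n": 40}}

```text
t: 11.92
position: [0.5101, -0.376, 0.0005]
eef_rot: [3.038, -0.792, 0.004]
force: [0.2, -0.3, 5.4]
opening: 0.0677
gripper_force: 46.5
```

Emit:
{"name": "shift_gripper", "arguments": {"segments": [{"xyz": [0,0,-0.03]},{"xyz": [0,0,-0.08]},{"xyz": [0,0,-0.1]},{"xyz": [0,0,-0.1]}]}}

```text
t: 12.42
position: [0.5098, -0.3756, 0.1002]
eef_rot: [3.038, -0.792, 0.004]
force: [0.3, 0.3, -0.0]
opening: 0.0676
gripper_force: 45.9
```

```bash
python3 - <<'E'
from det import *
f=r.grab_frame("wrist"); np.save("w7.npy",f,allow_pickle=True)
cv2.imwrite("pics/w7.png",f["img"][100:380,80:460])
st=r.state();R=Ro.from_rotvec(st["eef_rot"]).as_matrix();print(st["position"],np.degrees(np.arctan2(R[1,0],R[0,0])),R[2])
E
```

```text
[ 0.50883947 -0.3747159   0.09814029] -29.233948714982308 [-5.24586401e-04 -1.30858523e-04 -9.99999854e-01]
```

View pics/w7.png

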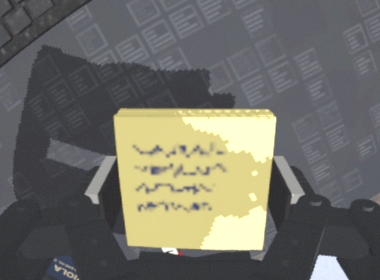

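The pad is held level. Its far top edge runs along (194,212)–(354,212) and its near edge along (207,347)–(342,350) in the full image.

```bash
python3 - <<'E'
from det import *
f=np.load("w7.npy",allow_pickle=True).item()
st=r.state();R=Ro.from_rotvec(st["eef_rot"]).as_matrix()
for z in(.114,.117,.120):
    P=plane(f,[(194,211),(354,213),(342,350),(207,347)],z,True); print(z,((P-st["position"])@R*1000).round(1)[:,:2].tolist())
print(tool(np.array([.4415,.0075,.1])-st["position"],np.radians(17.2)))
E
```

```text
0.114 [[35.1, -35.1], [34.2, 33.1], [-41.5, 34.8], [-39.3, -36.0]]
0.117 [[36.0, -34.4], [35.2, 32.3], [-38.8, 33.9], [-36.7, -35.2]]
0.12 [[36.9, -33.6], [36.1, 31.5], [-36.1, 33.1], [-34.0, -34.4]]
(array([-0.24542895, -0.30064734, -0.00169162]), array([-1.57479070e-04, -3.92832878e-05, -3.00196587e-01]))
```

Emit:
{"name": "shift_gripper", "arguments": {"segments": [{"xyz": [-0.035,-0.045,0],"rot": [0,0,-0.05]},{"xyz": [-0.07,-0.09,0],"rot": [0,0,-0.1]},{"xyz": [-0.105,-0.135,0],"rot": [0,0,-0.15]},{"xyz": [-0.14,-0.18,0],"rot": [0,0,-0.2]},{"xyz": [-0.18,-0.225,0],"rot": [0,0,-0.25]},{"xyz": [-0.215,-0.265,0],"rot": [0,0,-0.3]},{"xyz": [-0.2437,-0.3012,0],"rot": [0,0,-0.3]},{"xyz": [-0.2437,-0.3012,0],"rot": [0,0,-0.3]}]}}

```text
t: 13.48
position: [0.4407, 0.0097, 0.096]
eef_rot: [-3.124, 0.322, 0.009]
force: [0.2, 0.8, -1.3]
opening: 0.0676
gripper_force: 45.8
```

Emit:
{"name": "shift_gripper", "arguments": {"segments": [{"xyz": [0,0,0.01]},{"xyz": [0,0,0.03]},{"xyz": [0,0,0.03]}]}}

```text
t: 13.85
position: [0.4417, 0.0061, 0.0662]
eef_rot: [-3.123, 0.333, 0.009]
force: [-0.1, 0.5, -0.1]
opening: 0.0678
gripper_force: 45.8
```

```bash
python3 - <<'E'
from det import *
P=[];Y=[]
for i in range(4):
    r.grab_frame("top"); st=r.state();R=Ro.from_rotvec(st["eef_rot"]).as_matrix();P.append(st["position"]);Y.append(np.degrees(np.arctan2(R[1,0],R[0,0])))
print(np.mean(P,0),np.mean(Y),tool(np.array([.4433,.0072,.0215])-np.mean(P,0)))
E
```

```text
[0.44351515 0.00609966 0.06839563] -12.131089393066045 (array([-0.00047501, -0.00103354,  0.04689524]), array([ 0.00000000e+00, -1.69406589e-21,  0.00000000e+00]))
```

Emit:
{"name": "shift_gripper", "arguments": {"segments": [{"xyz": [0,-0.001,0.02]},{"xyz": [0,-0.001,0.035]},{"xyz": [0,-0.001,0.042]},{"xyz": [0,-0.001,0.046]},{"xyz": [0,-0.001,0.046]},{"xyz": [0,-0.001,0.046]}]}}

```text
t: 14.8
position: [0.4442, 0.0078, 0.0233]
eef_rot: [3.124, -0.329, 0.002]
force: [0.3, 0.7, -0.6]
opening: 0.0677
gripper_force: 45.8
```

Emit:
{"name": "shift_gripper", "arguments": {"segments": [{},{},{},{}], "jaw": 0.082}}

```text
t: 15.3
position: [0.4438, 0.0079, 0.0229]
eef_rot: [-3.124, 0.33, -0.0]
force: [-0.0, -0.2, -0.1]
opening: 0.0819
gripper_force: 0.0
```

Emit:
{"name": "shift_gripper", "arguments": {"segments": [{"xyz": [0,0,-0.02]},{"xyz": [0,0,-0.05]},{"xyz": [0,0,-0.1]},{"xyz": [0.04,0,-0.14]},{"xyz": [0.08,0,-0.18]},{"xyz": [0.08,0,-0.18]},{"xyz": [0.08,0,-0.18]}], "jaw": 0.085}}

```text
t: 16.18
position: [0.5211, -0.0086, 0.2017]
eef_rot: [-3.124, 0.33, 0.004]
force: [0.3, -0.5, 0.1]
opening: 0.0852
gripper_force: 0.0
```

```bash
python3 - <<'E'
from det import *
f=r.grab_frame("wrist"); np.save("w8.npy",f,allow_pickle=True)
cv2.imwrite("pics/w8.png",cv2.resize(f["img"][140:320,200:360],None,fx=3.3,fy=3.3,interpolation=2))
st=r.state();R=Ro.from_rotvec(st["eef_rot"]).as_matrix();print(st["position"],np.degrees(np.arctan2(R[1,0],R[0,0])),R[2])
E
```

```text
[ 0.5204593  -0.00845831  0.20098182] -12.044445107111612 [-3.63801596e-03 -2.05640347e-05 -9.99993382e-01]
```

View pics/w8.png

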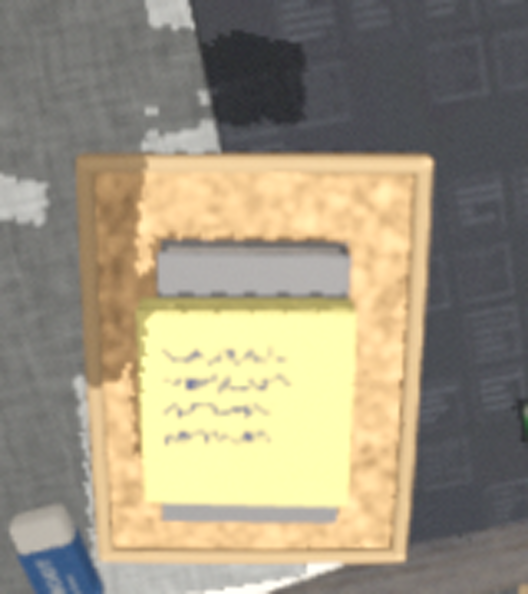

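The pad lies on the notebook, squared, with its face from about crop (140,304)–(356,304) down to (146,504)–(350,506).

```bash
python3 - <<'E'
from det import *
f=np.load("w8.npy",allow_pickle=True).item()
T=np.array([.442,.0068]);a=np.radians(-12.1);u=np.array([np.cos(a),np.sin(a)]);v=np.array([-u[1],u[0]])
C=np.array([(140,308),(356,307),(350,505),(146,504)])/3.3+[200,140]-.3
for z in(.037,.041):
    P=plane(f,C,z,True);print(rectP(P)); q=P[:,:2]-T; print((q@u*1000).round(1),(q@v*1000).round(1))
print(rect(f,"tray",(210,180,340,320),.010))
Cn=np.array([(158,247),(350,247),(337,521),(162,521)])/3.3+[200,140]-.3
P=plane(f,Cn,.023,True);print("note",rectP(P)); q=P[:,:2]-T; print((q@u*1000).round(1),(q@v*1000).round(1))
E
```

```text
[442.6   8.2  71.5  68.3 -12.3]
[ 35.5  35.9 -35.6 -35.3] [ 35.2 -31.5 -32.5  35.8]
[444.6   7.8  70.6  67.4 -12.3]
[ 37.   37.5 -33.1 -32.8] [ 34.7 -31.1 -32.   35.4]
[442.1   6.6 157.  116.3 -12.1]
note [442.1   7.5 102.2  61.7 -12.5]
[ 50.8  50.9 -50.9 -51. ] [ 30.3 -30.4 -29.8  31.9]
```

Emit:
{"name": "shift_gripper", "arguments": {"segments": [{"xyz": [-0.005,0.04,0],"rot": [0,0,-0.16]},{"xyz": [-0.01,0.08,0],"rot": [0,0,-0.32]},{"xyz": [-0.015,0.12,0],"rot": [0,0,-0.48]},{"xyz": [-0.015,0.16,0],"rot": [0,0,-0.64]},{"xyz": [-0.015,0.169,0],"rot": [0,0,-0.777]},{"xyz": [-0.015,0.169,0],"rot": [0,0,-0.777]},{"xyz": [-0.015,0.169,0],"rot": [0,0,-0.777]}]}}

```text
t: 17.1
position: [0.4714, -0.17, 0.2017]
eef_rot: [-3.015, -0.876, 0.002]
force: [0.9, 1.4, -0.0]
opening: 0.0851
gripper_force: 0.0
```

```bash
python3 - <<'E'
from det import *
f=r.grab_frame("wrist"); np.save("w9.npy",f,allow_pickle=True)
b=np.load("w2.npy",allow_pickle=True).item()
R=cv2.Rodrigues(f["rvec"])[0];c=R@np.array([.436,-.180,.018])+np.ravel(f["tvec"]);th=np.arctan2(np.hypot(c[0],c[1]),c[2]);p=f["camera_matrix"][0,0]*th*c[:2]/np.hypot(c[0],c[1])+[274,208];x,y=p.astype(int);print(p)
roi=(x-60,y-65,x+60,y+65)
for z in(.003,.01,.018,.022): print(z,rect(f,"ink",roi,z))
H=cv2.cvtColor(f["img"],cv2.COLOR_BGR2HSV)
m=masks(f["img"],"ink")[roi[1]:roi[3]:4,roi[0]:roi[2]:3]
print("\n".join("".join(".#"[i] for i in q) for q in m)); print(H[y,x-50:x+50:3].tolist())
st=r.state();R=Ro.from_rotvec(st["eef_rot"]).as_matrix();print(st["position"],np.degrees(np.arctan2(R[1,0],R[0,0])),roi)
E
```

```text
[264.25877249 218.66415065]
0.003 [ 430.8 -183.3   72.1   45.8   31.9]
0.01 [ 432.9 -182.2   70.7   44.8   31.9]
0.018 [ 435.3 -181.    69.    43.8   31.9]
0.022 [ 436.6 -180.3   68.1   43.2   31.9]
........................................
........................................
........................................
........................................
........................................
........................................
........................................
........................................
........................................
..............#####...#.##..............
..............##############............
..............###.######.###............
..............##############............
..............##############............
................#####...####............
..............###.......####............
................#.......#.##............
..............#.........###.............
..............#.#.......###..
[... 526 characters left out ...]
..................
........................................
[[120, 14, 92], [114, 14, 93], [111, 19, 93], [116, 19, 94], [116, 19, 93], [126, 14, 94], [126, 14, 91], [110, 25, 93], [116, 22, 94], [19, 18, 159], [113, 63, 137], [113, 86, 134], [112, 87, 135], [112, 87, 137], [114, 68, 146], [8, 6, 168], [23, 35, 230], [111, 68, 143], [114, 42, 153], [19, 21, 204], [112, 89, 141], [113, 87, 140], [112, 86, 139], [113, 83, 138], [114, 74, 114], [110, 25, 93], [113, 22, 104], [113, 23, 100], [109, 20, 101], [113, 20, 100], [113, 21, 95], [110, 16, 94], [116, 19, 95], [117, 24, 95]]
[ 0.4716516  -0.16998549  0.20204705] 32.4364457400314 (np.int64(204), np.int64(153), np.int64(324), np.int64(283))
```

Emit:
{"name": "shift_gripper", "arguments": {"segments": [{"xyz": [-0.02,-0.01,0.04],"rot": [0,0,0.009]},{"xyz": [-0.036,-0.0104,0.09],"rot": [0,0,0.009]},{"xyz": [-0.036,-0.0104,0.13],"rot": [0,0,0.009]},{"xyz": [-0.036,-0.0104,0.17],"rot": [0,0,0.009]},{"xyz": [-0.036,-0.0104,0.185],"rot": [0,0,0.009]},{"xyz": [-0.036,-0.0104,0.195],"rot": [0,0,0.009]},{"xyz": [-0.036,-0.0104,0.198],"rot": [0,0,0.009]},{"xyz": [-0.036,-0.0104,0.198],"rot": [0,0,0.009]}]}}

```text
t: 18.15
position: [0.437, -0.182, 0.0058]
eef_rot: [3.019, 0.864, 0.002]
force: [0.1, 0.8, 0.6]
opening: 0.0852
gripper_force: 0.0
```

Emit:
{"name": "shift_gripper", "arguments": {"segments": [{},{},{},{},{},{}], "jaw": 0.03, "clamp_n": 40}}

```text
t: 18.9
position: [0.4368, -0.182, 0.0056]
eef_rot: [3.019, 0.865, 0.001]
force: [-1.2, 0.7, 5.5]
opening: 0.0449
gripper_force: 42.4
```

```bash
python3 - <<'E'
from det import *
P=[]
for i in range(4): r.grab_frame("top"); P.append(r.state()["position"])
print(np.mean(P,0))
E
```

```text
[ 0.43679474 -0.1820222   0.00560919]
```

Emit:
{"name": "shift_gripper", "arguments": {"segments": [{"xyz": [0,0,-0.03]},{"xyz": [0,0,-0.07]},{"xyz": [0,0,-0.1]},{"xyz": [0,0,-0.1]}]}}

```text
t: 19.6
position: [0.4375, -0.1824, 0.1069]
eef_rot: [3.016, 0.864, 0.005]
force: [-0.0, -0.6, -1.2]
opening: 0.045
gripper_force: 41.7
```

```bash
python3 - <<'E'
from det import *
P=[]
for i in range(3): f=r.grab_frame("wrist"); P.append(r.state()["position"])
np.save("w10.npy",f,allow_pickle=True); p=np.mean(P,0);st=r.state();R=Ro.from_rotvec(st["eef_rot"]).as_matrix()
print(p,np.degrees(np.arctan2(R[1,0],R[0,0])))
x0,y0,x1,y1=200,180,350,380
H=cv2.cvtColor(f["img"],cv2.COLOR_BGR2HSV)
m=((H[...,0]>100)&(H[...,0]<130)&(H[...,1]>60)).astype(np.uint8)[y0:y1:5,x0:x1:4]
print("\n".join("".join(".#"[i] for i in q) for q in m))
E
```

```text
[ 0.43562474 -0.18118118  0.10399422] 31.954872874684412
......................................
......................................
......................................
......................................
......................................
......................................
.......########################.......
......##########################......
......##########################......
......##########################......
......##########################......
......##########################......
......##########################......
......##########################......
......##########################......
......############
[... 256 characters left out ...]
......#######.....##...#######.......
.......########...###..########.......
.......#######.##..##...#######.......
........######.....##..########.......
........######.....##..########.......
........######..#####..########.......
........########...##..#######........
........######...####..#######........
........######################........
........######################........
.....##.#####################.........
........##............................
...........##.........................
......................................
......................................
......................................
......................................
......................................
```

```bash
python3 - <<'E'
from det import *
f=np.load("w10.npy",allow_pickle=True).item(); st=r.state();R=Ro.from_rotvec(st["eef_rot"]).as_matrix();p=np.array([.4362,-.1816,.105])
H=cv2.cvtColor(f["img"],cv2.COLOR_BGR2HSV); m=((H[...,0]>100)&(H[...,0]<130)&(H[...,1]>60))
for x in(240,262,300): ys=np.flatnonzero(m[190:345,x])+190; print(x,ys.min(),ys.max(),H[ys.min()-3:ys.min()+20,x,2].tolist())
x=262;ys=np.flatnonzero(m[190:345,x])+190
for y,z in((ys.min()-.5,.102),(ys.min()-.5,.117),(ys.max()+.5,.117)): print(z,((plane(f,[(x,y)],z,True)[0]-p)@R*1000).round(1))
s=np.flatnonzero(m[260,200:350])+200; print(s.min(),s.max(),[((plane(f,[(q,260)],.117,True)[0]-p)@R*1000).round(1)[1] for q in(s.min()-.5,s.max()+.5)])
q=[]
for i in range(4): r.grab_frame("top"); q.append(r.state()["position"])
q=np.mean(q,0);print(q,tool(np.array([.4421,.0075,.105])-q,np.radians(-44.05)))
E
```

```text
240 208 340 [54, 51, 54, 60, 67, 64, 66, 60, 69, 67, 72, 72, 75, 75, 77, 75, 71, 76, 75, 73, 76, 74, 73]
262 208 340 [50, 53, 56, 59, 63, 66, 65, 64, 64, 68, 72, 75, 76, 77, 73, 78, 73, 73, 75, 73, 75, 74, 72]
300 208 340 [84, 85, 78, 71, 64, 64, 69, 66, 69, 69, 71, 76, 75, 70, 74, 75, 72, 74, 75, 73, 75, 72, 75]
0.102 [31.1 -6.3  3. ]
0.117 [ 35.6  -5.7 -12. ]
0.117 [-35.   -6.8 -11.9]
225 324 [np.float64(-22.8), np.float64(21.8)]
[ 0.43509715 -0.18083582  0.10304191] (array([ 0.10561444, -0.15609643, -0.00165795]), array([0.0008887 , 0.0020796 , 0.76881421]))
```

Emit:
{"name": "shift_gripper", "arguments": {"segments": [{"xyz": [0.02,-0.03,0],"rot": [0,0,0.13]},{"xyz": [0.04,-0.06,0],"rot": [0,0,0.26]},{"xyz": [0.06,-0.09,0],"rot": [0,0,0.39]},{"xyz": [0.08,-0.12,0],"rot": [0,0,0.52]},{"xyz": [0.106,-0.156,0],"rot": [0,0,0.65]},{"xyz": [0.106,-0.156,0],"rot": [0,0,0.769]},{"xyz": [0.106,-0.156,0],"rot": [0,0,0.769]},{"xyz": [0.106,-0.156,0],"rot": [0,0,0.769]}]}}

```text
t: 20.95
position: [0.4434, 0.0067, 0.1045]
eef_rot: [-3.124, 0.329, 0.001]
force: [-0.4, 0.2, -0.2]
opening: 0.0451
gripper_force: 41.7
```

Emit:
{"name": "shift_gripper", "arguments": {"segments": [{"xyz": [0,0,0.02]},{"xyz": [0,0,0.03]},{"xyz": [0,0,0.03]}]}}

```text
t: 21.32
position: [0.4427, 0.0067, 0.0739]
eef_rot: [-3.124, 0.332, 0.004]
force: [-0.1, -0.3, -0.4]
opening: 0.0451
gripper_force: 41.7
```

```bash
python3 - <<'E'
from det import *
P=[];Y=[]
for i in range(4):
    r.grab_frame("top"); st=r.state();R=Ro.from_rotvec(st["eef_rot"]).as_matrix();P.append(st["position"]);Y.append(np.degrees(np.arctan2(R[1,0],R[0,0])))
print(np.mean(P,0),np.mean(Y),R[2],tool(np.array([.4426,.0074,.040])-np.mean(P,0)))
E
```

```text
[0.4437794  0.00669033 0.07511711] -12.108491341921962 [ 1.26816784e-03 -1.00175797e-05 -9.99999196e-01] (array([-0.00134651, -0.00044626,  0.03511543]), array([ 2.71050543e-20, -2.18534500e-19,  0.00000000e+00]))
```

Emit:
{"name": "shift_gripper", "arguments": {"segments": [{"xyz": [-0.001,-0.0005,0.015]},{"xyz": [-0.001,-0.0005,0.026]},{"xyz": [-0.001,-0.0005,0.031]},{"xyz": [-0.001,-0.0005,0.0345]},{"xyz": [-0.001,-0.0005,0.0345]},{"xyz": [-0.001,-0.0005,0.0345]}]}}

```text
t: 22.28
position: [0.4428, 0.0076, 0.0405]
eef_rot: [3.124, -0.331, 0.001]
force: [-0.4, 0.3, -1.2]
opening: 0.0449
gripper_force: 41.7
```

Emit:
{"name": "shift_gripper", "arguments": {"segments": [{},{},{},{}], "jaw": 0.065}}

```text
t: 22.78
position: [0.4427, 0.0076, 0.0404]
eef_rot: [3.124, -0.331, 0.0]
force: [-0.0, -0.5, -0.0]
opening: 0.065
gripper_force: 0.0
```

Emit:
{"name": "shift_gripper", "arguments": {"segments": [{"xyz": [0,0,-0.02]},{"xyz": [0,0,-0.05]},{"xyz": [0,0,-0.1]},{"xyz": [0.04,0,-0.14]},{"xyz": [0.08,0,-0.17]},{"xyz": [0.08,0,-0.17]},{"xyz": [0.08,0,-0.17]}], "jaw": 0.085}}

```text
t: 23.65
position: [0.5197, -0.0089, 0.2089]
eef_rot: [-3.124, 0.331, 0.005]
force: [0.6, -0.7, 0.2]
opening: 0.0855
gripper_force: 0.0
```

```bash
python3 - <<'E'
from det import *
f=r.grab_frame("wrist"); np.save("w11.npy",f,allow_pickle=True)
cv2.imwrite("pics/w11.png",cv2.resize(f["img"][140:330,200:360],None,fx=3,fy=3,interpolation=2))
E
```

```text
(no output)
```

View pics/w11.png

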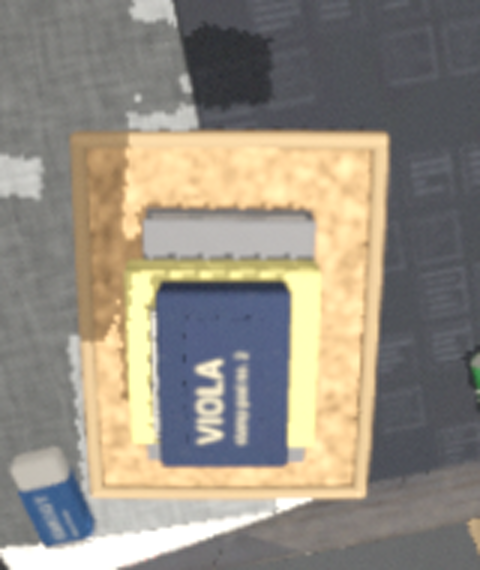

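The ink pad sits on the stack, with its top about crop (157,289)–(291,289) to (162,466)–(287,466). Checking its centring.

```bash
python3 - <<'E'
from det import *
f=np.load("w11.npy",allow_pickle=True).item()
T=np.array([.442,.0068]);a=np.radians(-12.1);u=np.array([np.cos(a),np.sin(a)]);v=np.array([-u[1],u[0]])
for n,z,C in(("inktop",.052,[(157,290),(291,290),(287,466),(162,466)]),("inkfar bottom",.037,[(158,282),(290,282)]),("pad",.037,[(128,266),(322,264),(316,446),(132,445)])):
    P=plane(f,np.array(C)/3+[200,140]-.3,z,True); q=P[:,:2]-T; print(n,(q@u*1000).round(1),(q@v*1000).round(1), rectP(P) if len(C)>2 else "")
H=cv2.cvtColor(f["img"],cv2.COLOR_BGR2HSV)
print(H[228:245,275].tolist(),H[270:280,255:300:4,1].mean(0))
m=((H[...,0]>100)&(H[...,0]<130)&(H[...,1]>60)).astype(np.uint8);m[:225]=0;m[300:]=0;m[:,:245]=0;m[:,305:]=0
m=cv2.morphologyEx(m,cv2.MORPH_CLOSE,np.ones((7,7)))
c=max(cv2.findContours(m,0,1)[0],key=cv2.contourArea)[:,0].astype(float);print(rectP(plane(f,c,.052,True)))
E
```

```text
inktop [ 33.5  33.6 -35.1 -35.1] [ 24.  -20.4 -20.9  24.1] [441.6   8.5  68.7  45.  -12. ]
inkfar bottom [30.5 30.5] [ 24.7 -21.1] 
pad [ 36.4  37.2 -35.8 -35.4] [ 35.  -32.  -32.7  36.2] [442.8   8.8  73.   68.8 -11.6]
[[25, 107, 188], [26, 106, 192], [26, 104, 206], [26, 103, 210], [26, 104, 203], [24, 97, 153], [110, 11, 72], [112, 78, 72], [113, 92, 78], [112, 98, 102], [111, 95, 118], [112, 87, 132], [112, 89, 132], [112, 91, 132], [112, 93, 129], [113, 86, 130], [111, 86, 131]] [90.7 87.  86.  34.2 30.6 77.1 12.3 63.3 88.5 87.1 18.7 67. ]
[443.    8.6  69.   44.2 -11.7]
```

Emit:
{"name": "shift_gripper", "arguments": {"segments": [{"xyz": [-0.01,-0.05,-0.02],"rot": [0,0,-0.1]},{"xyz": [-0.025,-0.1,-0.04],"rot": [0,0,-0.2]},{"xyz": [-0.04,-0.16,-0.04],"rot": [0,0,-0.3]},{"xyz": [-0.055,-0.22,-0.04],"rot": [0,0,-0.4]},{"xyz": [-0.07,-0.27,-0.04],"rot": [0,0,-0.5]},{"xyz": [-0.085,-0.32,-0.04],"rot": [0,0,-0.6]},{"xyz": [-0.0985,-0.3665,-0.04],"rot": [0,0,-0.7]},{"xyz": [-0.0985,-0.3665,-0.04],"rot": [0,0,-0.7]}]}}

```text
t: 24.7
position: [0.4988, 0.372, 0.248]
eef_rot: [3.046, 0.767, -0.006]
force: [0.3, -0.2, -0.4]
opening: 0.0852
gripper_force: 0.0
```

```bash
python3 - <<'E'
from det import *
f=r.grab_frame("wrist"); np.save("w12.npy",f,allow_pickle=True)
H=cv2.cvtColor(f["img"],cv2.COLOR_BGR2HSV)
m=masks(f["img"],"stamp");m[330:]=0
n,l,s,c=cv2.connectedComponentsWithStats(m)
for i in np.argsort(-s[1:,4])[:4]+1: print(s[i],c[i])
cv2.imwrite("pics/w12.png",f["img"])
st=r.state();R=Ro.from_rotvec(st["eef_rot"]).as_matrix();print(st["position"],np.degrees(np.arctan2(R[1,0],R[0,0])))
E
```

```text
[ 259  138   25   53 1130] [270.91504425 163.88141593]
[438 284  33  28 146] [450.93835616 297.68493151]
[468 276   2   2   2] [468.5 276.5]
[492 304   2   2   2] [492.5 304.5]
[0.49936539 0.37046324 0.24815764] 28.150274200629852
```

View pics/w12.png

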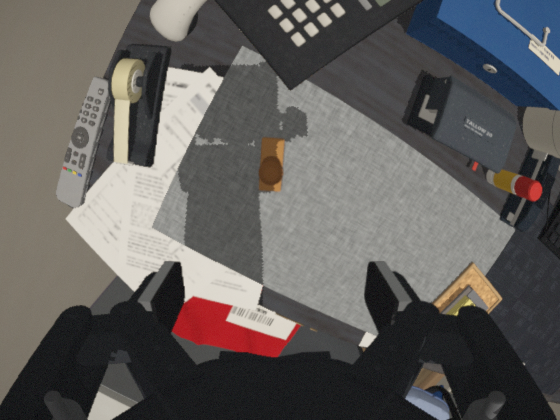

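The stamp is at about (271,165): foot from (259,138) to (284,191), handle top at about (270,170). That was the last of the 14 pictures, so from here I check by numbers only.

```bash
python3 - <<'E'
from det import *
f=np.load("w12.npy",allow_pickle=True).item();g=np.load("w3.npy",allow_pickle=True).item()
print("foot", [rect(f,"stamp",(245,125,300,205),z) for z in(.003,.023)])
def knob(f,c):   # dark handle disc inside foot: low V
    V=cv2.cvtColor(f["img"],cv2.COLOR_BGR2HSV)[...,2]
    return V
V=cv2.cvtColor(f["img"],cv2.COLOR_BGR2HSV)
print(V[150:195:2,271,2].tolist()); print(V[171,250:292:1,2].tolist()); print(V[171,250:292:1,1].tolist())
W=cv2.cvtColor(g["img"],cv2.COLOR_BGR2HSV)
print("w3",W[71,105:162,2].tolist(),W[71,105:162,1].tolist())
print(W[50:95,123,2].tolist(),W[50:95,123,1].tolist())
E
```

```text
foot [array([507.5, 381.9,  64.2,  27.2,  24.7]), array([510.5, 383.2,  60.8,  25.8,  24.7])]
[115, 115, 114, 86, 83, 85, 90, 91, 94, 96, 96, 95, 94, 96, 93, 93, 84, 87, 109, 108, 111, 145, 151]
[88, 89, 90, 87, 89, 87, 89, 86, 83, 84, 87, 87, 87, 90, 92, 94, 97, 95, 96, 97, 95, 94, 98, 96, 91, 96, 93, 93, 89, 86, 88, 96, 115, 132, 143, 141, 139, 140, 143, 148, 151, 148]
[12, 9, 6, 3, 9, 6, 6, 9, 52, 158, 155, 152, 161, 161, 158, 160, 155, 156, 159, 155, 164, 155, 156, 162, 174, 157, 162, 156, 155, 157, 154, 151, 111, 44, 9, 7, 9, 9, 4, 7, 8, 5]
w3 [142, 136, 141, 142, 145, 131, 141, 148, 150, 152, 153, 153, 155, 155, 155, 156, 155, 156, 148, 125, 131, 131, 129, 130, 126, 126, 121, 107, 87, 82, 80, 70, 72, 68, 69, 76, 74, 72, 78, 88, 93, 93, 100, 135, 174, 178, 152, 111, 116, 117, 118, 108, 128, 147, 149, 151, 146] [7, 8, 11, 7, 12, 49, 141, 160, 161, 153, 162, 158, 156, 160, 160, 157, 160, 160, 162, 161, 164, 158, 164, 157, 162, 158, 160, 162, 164, 165, 163, 186, 156, 184, 166, 151, 176, 174, 157, 159, 162, 162, 153, 159, 149, 145, 153, 138, 66, 44, 39, 24, 10, 9, 9, 8, 10]
[148, 145, 143, 144, 143, 148, 145, 144, 148, 122, 114, 118, 119, 123, 125, 130, 137, 143, 148, 150, 151, 148, 149, 147, 140, 134, 130, 133, 130, 130, 129, 127, 123, 121, 105, 139, 144, 142, 141, 145, 145, 142, 134, 129, 128] [9, 5, 7, 7, 7, 10, 9, 9, 12, 61, 145, 164, 167, 160, 163, 163, 164, 164, 162, 165, 159, 162, 163, 158, 157, 164, 157, 157, 161, 163, 156, 161, 166, 158, 90, 18, 9, 5, 7, 7, 7, 9, 10, 10, 8]
```

```bash
python3 - <<'E'
from det import *
f=np.load("w12.npy",allow_pickle=True).item();g=np.load("w3.npy",allow_pickle=True).item()
k=tri([(c,d[0]) for c,d in(ray(f,(270,169.5),True),ray(g,(123,71.5),True))]); print("knob",k)
for z in(.06,.07): print(plane(f,(270,169.5),z,True),plane(g,(123,71.5),z,True))
P=[]
for i in range(4): r.grab_frame("top");P.append(r.state()["position"])
p=np.mean(P,0);print(p,tool(np.array([.5115,.3845,.030])-p))
E
```

```text
knob [0.51085322 0.38392799 0.06396663]
[[0.51092168 0.38355835 0.06      ]] [[0.50978919 0.38608888 0.06      ]]
[[0.51256259 0.38428098 0.07      ]] [[0.51067874 0.38100924 0.07      ]]
[0.50056233 0.36891771 0.24910135] (array([ 0.01725399, -0.00869957,  0.21907637]), array([-5.42101086e-20,  2.16840434e-19,  0.00000000e+00]))
```

Emit:
{"name": "shift_gripper", "arguments": {"segments": [{"xyz": [0.0165,-0.0083,0.03],"rot": [0,0,0.06]},{"xyz": [0.0165,-0.0083,0.08],"rot": [0,0,0.06]},{"xyz": [0.0165,-0.0083,0.13],"rot": [0,0,0.06]},{"xyz": [0.0165,-0.0083,0.17],"rot": [0,0,0.06]},{"xyz": [0.0165,-0.0083,0.2],"rot": [0,0,0.06]},{"xyz": [0.0165,-0.0083,0.213],"rot": [0,0,0.06]},{"xyz": [0.0165,-0.0083,0.219],"rot": [0,0,0.06]},{"xyz": [0.0165,-0.0083,0.219],"rot": [0,0,0.06]}]}}

```text
t: 25.95
position: [0.5128, 0.385, 0.0323]
eef_rot: [-3.069, -0.668, -0.002]
force: [-0.8, 0.2, 0.3]
opening: 0.0849
gripper_force: 0.0
```

Emit:
{"name": "shift_gripper", "arguments": {"segments": [{},{},{},{},{},{},{},{}], "jaw": 0.015, "clamp_n": 50}}

```text
t: 26.95
position: [0.5123, 0.385, 0.0318]
eef_rot: [-3.07, -0.668, -0.001]
force: [-1.3, -1.2, 4.0]
opening: 0.023
gripper_force: 48.9
```

```bash
python3 - <<'E'
from det import *
P=[]
for i in range(4): r.grab_frame("top"); P.append(r.state()["position"])
st=r.state();R=Ro.from_rotvec(st["eef_rot"]).as_matrix();print(np.mean(P,0),np.degrees(np.arctan2(R[1,0],R[0,0])),R[2],st["force"],st["opening"])
E
```

```text
[0.51230258 0.3849864  0.03175058] 24.57034570474615 [ 4.83246040e-04  9.94581835e-05 -9.99999878e-01] [-2.04191816 -1.53674003  5.30166808] 0.02307405257233753
```

Emit:
{"name": "shift_gripper", "arguments": {"segments": [{"xyz": [0,0,-0.03]},{"xyz": [0,0,-0.08]},{"xyz": [0,0,-0.11]},{"xyz": [0,0,-0.11]}]}}

```text
t: 27.65
position: [0.5135, 0.3859, 0.1438]
eef_rot: [-3.068, -0.668, -0.009]
force: [0.1, 0.5, -0.3]
opening: 0.0228
gripper_force: 49.0
```

Emit:
{"name": "shift_gripper", "arguments": {"segments": [{"xyz": [-0.03,0.045,0],"rot": [0,0,0.09]},{"xyz": [-0.06,0.09,0],"rot": [0,0,0.18]},{"xyz": [-0.09,0.135,0],"rot": [0,0,0.27]},{"xyz": [-0.12,0.18,0],"rot": [0,0,0.36]},{"xyz": [-0.15,0.22,0],"rot": [0,0,0.45]},{"xyz": [-0.18,0.26,0],"rot": [0,0,0.54]},{"xyz": [-0.2,0.29,0],"rot": [0,0,0.64]},{"xyz": [-0.2189,0.3147,0],"rot": [0,0,0.64]}]}}

```text
t: 28.65
position: [0.442, 0.0067, 0.1387]
eef_rot: [-3.123, 0.334, 0.006]
force: [-0.3, -0.5, -0.3]
opening: 0.0235
gripper_force: 49.1
```

Emit:
{"name": "shift_gripper", "arguments": {"segments": [{"xyz": [0,0,0.02]},{"xyz": [0,0,0.03]},{"xyz": [0,0,0.03]},{"xyz": [0,0,0.03]}]}}

```text
t: 29.15
position: [0.4439, 0.0081, 0.1112]
eef_rot: [-3.124, 0.33, 0.0]
force: [1.1, 1.0, 0.7]
opening: 0.0232
gripper_force: 49.2
```

```bash
python3 - <<'E'
from det import *
P=[];Y=[]
for i in range(4):
    f=r.grab_frame("wrist"); st=r.state();R=Ro.from_rotvec(st["eef_rot"]).as_matrix();P.append(st["position"]);Y.append(np.degrees(np.arctan2(R[1,0],R[0,0])))
p=np.mean(P,0);print(p,np.mean(Y),R[2],st["opening"],tool(np.array([.444,.0078,.0815])-p))
np.save("w13.npy",f,allow_pickle=True)
H=cv2.cvtColor(f["img"],cv2.COLOR_BGR2HSV);m=((H[...,0]>4)&(H[...,0]<17)&(H[...,1]>130))[150:400:5,190:360:3].astype(int)
print("\n".join("".join(".#"[i] for i in q) for q in m))
E
```

```text
[0.44427011 0.00794121 0.11181099] -12.059759541404986 [ 1.22723133e-03 -1.40051492e-05 -9.99999247e-01] 0.0228751949796481 (array([-0.00027181,  0.00019498,  0.03031067]), array([0., 0., 0.]))
.........................................................
.........................................................
.........................................................
.........................................................
.........................................................
.........................................................
.........................................................
.........................................................
...................................
[... 1700 characters left out ...]
....
.....................##############......................
........................#########........................
.........................................................
.........................................................
.........................................................
.........................................................
.........................................................
.........................................................
.........................................................
.........................................................
.........................................................
.........................................................
```

```bash
python3 - <<'E'
from det import *
f=np.load("w13.npy",allow_pickle=True).item();st=r.state();R=Ro.from_rotvec(st["eef_rot"]).as_matrix();p=np.array([.44427,.00794,.1118])
H=cv2.cvtColor(f["img"],cv2.COLOR_BGR2HSV);S=((H[...,0]>4)&(H[...,0]<20)&(H[...,1]>100))
for y in(215,225,235,245,255,265):
    s=np.flatnonzero(S[y,235:325])+235; Q=((plane(f,[(s.min()-.5,y),(s.max()+.5,y)],.103,True)-p)@R*1000).round(1); print(y,s.min(),s.max(),Q[:,:2].tolist())
for x in(258,266,275,285,294):
    s=np.flatnonzero(S[180:230,x])+180; print(x,s.min(),[((plane(f,[(x,s.min()-.5)],z,True)[0]-p)@R*1000).round(1)[0] for z in(.083,.103)],H[s.min()-2:s.min()+22:2,x,2].tolist())
E
```

```text
215 251 302 [[25.2, -12.6], [25.2, 13.0]]
225 251 301 [[20.0, -12.8], [20.0, 12.6]]
235 251 301 [[14.6, -12.9], [14.6, 12.8]]
245 251 324 [[9.1, -13.0], [9.0, 24.8]]
255 251 324 [[3.5, -13.2], [3.4, 25.2]]
265 252 298 [[-2.3, -12.8], [-2.3, 11.8]]
258 205 [np.float64(24.8), np.float64(30.6)] [74, 132, 138, 140, 149, 157, 158, 158, 157, 157, 159, 158]
266 205 [np.float64(24.8), np.float64(30.6)] [75, 131, 137, 141, 149, 156, 158, 158, 157, 156, 159, 157]
275 204 [np.float64(25.4), np.float64(31.1)] [80, 111, 134, 141, 144, 156, 157, 157, 159, 157, 157, 157]
285 205 [np.float64(24.8), np.float64(30.6)] [112, 131, 137, 141, 150, 158, 158, 160, 159, 160, 160, 159]
294 205 [np.float64(24.8), np.float64(30.6)] [77, 131, 142, 154, 195, 233, 235, 232, 232, 214, 194, 162]
```

Emit:
{"name": "shift_gripper", "arguments": {"segments": [{"xyz": [0.0012,0,0.012]},{"xyz": [0.0012,0,0.02]},{"xyz": [0.0012,0,0.025]},{"xyz": [0.0012,0,0.028]},{"xyz": [0.0012,0,0.0295]},{"xyz": [0.0012,0,0.0305]},{"xyz": [0.0012,0,0.0305]}]}}

```text
t: 30.22
position: [0.4451, 0.0074, 0.0809]
eef_rot: [3.124, -0.331, 0.0]
force: [-0.6, -0.0, -0.1]
opening: 0.0229
gripper_force: 49.2
```

```bash
python3 - <<'E'
from det import *
P=[];Fz=[]
for i in range(4): r.grab_frame("top"); s=r.state(); P.append(s["position"]); Fz.append(s["force"])
print(np.mean(P,0),np.mean(Fz,0))
E
```

```text
[0.4451216  0.00742654 0.0810064 ] [ 0.26708215 -0.21057738 -0.37397246]
```

Emit:
{"name": "shift_gripper", "arguments": {"segments": [{"xyz": [0,0,0.001]},{"xyz": [0,0,0.001]},{"xyz": [0,0,0.001]}]}}

```text
t: 30.8
position: [0.4453, 0.0073, 0.0805]
eef_rot: [3.124, -0.331, 0.001]
force: [-2.4, 0.1, 5.9]
opening: 0.0234
gripper_force: 49.3
```

Emit:
{"name": "shift_gripper", "arguments": {"segments": [{},{},{},{}], "jaw": 0.06}}

```text
t: 31.3
position: [0.4449, 0.0075, 0.0797]
eef_rot: [-3.124, 0.331, 0.0]
force: [0.0, -0.2, 0.5]
opening: 0.0599
gripper_force: 0.0
```

Emit:
{"name": "shift_gripper", "arguments": {"segments": [{"xyz": [0,0,-0.02]},{"xyz": [0,0,-0.05]},{"xyz": [0,0,-0.1]},{"xyz": [0.04,0,-0.14]},{"xyz": [0.08,0,-0.14]},{"xyz": [0.08,0,-0.14]},{"xyz": [0.08,0,-0.14]}], "jaw": 0.085}}

```text
t: 32.17
position: [0.5222, -0.0091, 0.2188]
eef_rot: [-3.124, 0.331, 0.004]
force: [0.1, -0.2, -1.7]
opening: 0.0851
gripper_force: 0.0
```

```bash
python3 - <<'E'
from det import *
f=r.grab_frame("wrist"); np.save("w14.npy",f,allow_pickle=True);np.save("s14.npy",r.grab_frame("scene"),allow_pickle=True)
H=cv2.cvtColor(f["img"],cv2.COLOR_BGR2HSV)
S=((H[...,0]>4)&(H[...,0]<17)&(H[...,1]>130));B=((H[...,0]>100)&(H[...,0]<130)&(H[...,1]>60))
k=np.where(S,2,np.where(B,1,0))[170:350:4,200:350:2]
print("\n".join("".join(".o#"[i] for i in q) for q in k))
E
```

```text
...........................................................................
...........................................................................
...........................................................................
...........................................................................
...........................................................................
...........................................................................
...........................................................................
...........................................................................
...........................................................................
............
[... 2023 characters left out ...]
................
.......ooo..o.oo...........................................................
.........oo................................................................
...........................................................................
...........................................................................
...........................................................................
...........................................................................
...........................................................................
...........................................................................
...........................................................................
```

```bash
python3 - <<'E'
from det import *
f=np.load("w14.npy",allow_pickle=True).item();H=cv2.cvtColor(f["img"],cv2.COLOR_BGR2HSV)
for x in(268,276,284): print(x,[(y,)+tuple(map(int,H[y,x])) for y in range(230,258)])
T=np.array([.442,.0068]);a=np.radians(-12.1);u=np.array([np.cos(a),np.sin(a)]);v=np.array([-u[1],u[0]])
for y in(250,262): print(y,[(x,)+tuple(map(int,H[y,x])) for x in list(range(250,270))+list(range(282,300))])
for y in(232,236,240,242,244,246,248): print(y,[round(float((plane(f,(276,y),z,True)[0,:2]-T)@u*1000),1) for z in(.037,.052,.072)])
for x in(252,254,256,260,262,264,286,288,290,292,294,296): print(x,[round(float((plane(f,(x,256),z,True)[0,:2]-T)@v*1000),1) for z in(.052,.072)])
E
```

```text
268 [(230, 29, 82, 255), (231, 26, 94, 243), (232, 25, 99, 168), (233, 120, 10, 76), (234, 111, 93, 74), (235, 111, 88, 84), (236, 112, 96, 104), (237, 110, 89, 100), (238, 110, 92, 83), (239, 113, 87, 82), (240, 120, 48, 79), (241, 12, 108, 118), (242, 15, 138, 139), (243, 16, 139, 147), (244, 15, 140, 151), (245, 15, 140, 170), (246, 17, 133, 217), (247, 17, 129, 231), (248, 17, 129, 234), (249, 17, 131, 233), (250, 17, 129, 233), (251, 17, 129, 234), (252, 17, 131, 233), (253, 17, 130, 233), (254, 17, 130, 233), (255, 17, 129, 233), (256, 18, 130, 233), (257, 17, 130, 233)]
276 [(230, 25, 100, 234), (231, 26, 100, 220), (232, 25, 98, 161), (233, 135, 7, 76), (234, 110, 87, 73), (235, 109, 95, 83), (236, 112, 90, 102), (237, 110, 93, 101), (238, 112, 92, 91), (239, 112, 85, 81), (240, 120, 52, 79), (241, 12, 108, 118), (242, 15, 141, 139), (243, 15, 146, 147), (244, 15, 139, 152), (245, 16, 141, 173), (246, 17, 134, 220), (247, 17, 129, 234), (248, 17, 129, 235), (249, 17, 130, 236), (250, 17, 129, 235), (251, 17, 130, 236), (252, 17, 129, 236), (253, 17, 129, 235), (254, 17, 130, 
[... 1906 characters left out ...]
 17, 129, 240), (285, 17, 129, 239), (286, 17, 126, 240), (287, 17, 129, 236), (288, 16, 125, 212), (289, 8, 61, 143), (290, 115, 60, 127), (291, 111, 87, 132), (292, 112, 89, 134), (293, 111, 91, 135), (294, 113, 84, 137), (295, 114, 30, 134), (296, 25, 79, 216), (297, 30, 79, 255), (298, 30, 67, 255), (299, 30, 66, 255)]
232 [31.3, 37.1, 44.8]
236 [26.7, 32.7, 40.7]
240 [22.1, 28.3, 36.5]
242 [19.7, 26.0, 34.5]
244 [17.3, 23.8, 32.4]
246 [15.0, 21.5, 30.2]
248 [12.6, 19.2, 28.1]
252 [25.7, 24.2]
254 [23.6, 22.2]
256 [21.5, 20.2]
260 [17.2, 16.3]
262 [15.1, 14.3]
264 [13.0, 12.3]
286 [-10.1, -9.3]
288 [-12.2, -11.3]
290 [-14.3, -13.2]
292 [-16.4, -15.2]
294 [-18.5, -17.2]
296 [-20.6, -19.1]
```

```bash
python3 - <<'E'
from det import *
f=np.load("w14.npy",allow_pickle=True).item();s=np.load("s14.npy",allow_pickle=True).item();s0=cv2.imread("pics/scene0.png")
d=cv2.absdiff(s["img"],s0)[180:225,200:230]; print("glue diff",d.mean(),d.max())
H=cv2.cvtColor(s["img"],cv2.COLOR_BGR2HSV)
m=((H[...,0]>4)&(H[...,0]<18)&(H[...,1]>150)).astype(np.uint8); m[:150]=0
R=cv2.Rodrigues(s["rvec"])[0]
for p in([.442,.008,.052],[.442,.008,.129]): c=s["camera_matrix"]@(R@np.array(p)+np.ravel(s["tvec"])); print("expect",c[:2]/c[2])
c=s["camera_matrix"]@(R@np.array([.442,.008,.09])+np.ravel(s["tvec"]));x,y=(c[:2]/c[2]).astype(int)
print(x,y);print("\n".join("".join(".#"[i] for i in q) for q in m[y-35:y+35:2,x-25:x+25]))
E
```

```text
glue diff 4.706913580246914 79
expect [300.73582658 227.73130213]
expect [302.94050126 205.5148954 ]
301 217
..................................................
..................................................
..................................................
..................................................
..................................................
..................................................
..................................................
..................................................
..................................................
..................................................
..................................................
..................................................
.........................######...................
........................#..######.................
.......................######.###.................
.......................#########..................
.......................#.#....##..................
..................##...#.#.#.##...................
...............###....#...#..#....................
...............#..#..#.##.#..#....................
....................#..##.#.##....................
..................#...########.##.................
....................#..##.###.....#...............
..........................#....##.................
.................................##...............
..........................#.....##...#............
...........................##..#..................
..................................................
..................................................
..................................................
..................................................
..................................................
..................................................
..................................................
..................................................
```

```bash
python3 - <<'E'
from det import *
s=np.load("s14.npy",allow_pickle=True).item()["img"]
for im in(cv2.imread("pics/scene0.png"),s):
    H=cv2.cvtColor(im,cv2.COLOR_BGR2HSV)[180:225,200:230]; m=((H[...,0]<8)|(H[...,0]>172)|((H[...,0]>15)&(H[...,0]<32)))&(H[...,1]>130)
    print(m.sum(),np.argwhere(m).mean(0))
print(r.sign_off())
E
```

```text
256 [21.31640625 13.03515625]
255 [21.43529412 12.8       ]
the job is handed in; nothing more can be done
None
```

The kit is piled in the tray in the order asked and handed in at about 32 s. Everything is squared to the tray and centred to within roughly 1–2 mm, the stamp stands upright on the ink pad, and the glue stick hasn't moved.

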